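Feed a dressing stick through the flap of a return chute

ROBOT

A 7-joint arm with a two-finger parallel gripper is mounted at the origin on a cart in front of the work surface, level with it; the furniture and walls round the work are solid. World frame = base frame: x ahead of the robot, y to its left, z up, the work surface at z = 0. Lengths are in m, angles in rad, forces in N, time in s.
With the tool pointing down it reaches from about 0.35 to 0.9 m from the base axis. Payload 7.2 kg.
Tool frame: the origin (TCP) lies between the finger pads; the fingertips stand manip.finger_overhang ahead of it and the grasp point (between the pads) lies 3 mm ahead of it (manip.finger_overhang is the distance from the TCP to the fingertips, in m); z points along the fingers, y is the direction in which the jaws open and shut (so a half turn about z gives the same grasp; the last joint's range is limited). The gripper opens to 85 mm and grips with 20 to 120 N. Pads are 22 mm wide; open, the fingers measure 114 mm over their backs; the gripper's body (76 mm by 85 mm) begins 54 mm behind the grasp point. The pads swing forward as they close: fully open they stand 13 mm farther back than shut.
Start: joints at [-1.293, 0.411, -0.013, 1.596, 0.006, 1.134, -0.082], TCP at [0.212, 0.588, 0.253] pointing down, gripper open.
Joint ranges: [-2.95, 2.95], [-0.29, 1.99], [-1.47, 1.44], [0.14, 2.54], [-1.03, 4.17], [0.13, 1.85], [-2.86, 2.86]. Speed limits (rad/s): [2.39, 2.39, 3.01, 3.01, 3.14, 3.14, 3.14].

INTERFACE

Orientations are given as a rotation vector (axis times angle).
In Python, from plant import sensors, cams, order, manip gives the robot as it stands. The module is installed in compiled form; this text tells all that it offers.
- The arm moves only by the shell command python3 -m jog 'ROWS' [FORCE]. ROWS is a JSON object of lists of equal length, an entry for each row: "linear": the shift along the tool's x, y, z in m, a list of three; "angular": the turn, a rotation vector about the tool's x, y, z in degrees, a list of three; "grip": the gripper command: -1 is shut, 1 is fully open, values between are in proportion. In form: {"linear": [[tx, ty, tz], ...], "angular": [[ax, ay, az], ...], "grip": [grip, ...]}. A call has 1 to 10 rows; each row shifts and turns the commanded pose from where the row before left it, along the tool's axes as they then stand; what a row does not reach is not made up. A row lasts 1/12 s, in which the tool goes at most 41.7 mm and 7.16 degrees, less where a joint would pass 70% of its speed; a pose out of reach is approached as far as the arm can. A call is refused whole if a number of a shift passes 0.0417 or a number of a turn 7.16, either way. A call with a gripper value outside its range is refused whole. The fingers move at their own pace and stop on an object; FORCE is the grip in N (left out, the last holds). Time passes only in rows, so rows that do not move let the fingers close. It gives the time, the measured TCP pose, the force and the opening at its end, in the units of the state.
- sensors.get_obs(): the state, without advancing time (a new reading comes with each control period).
- cams.snapshot(name): name is "scene" or "top" or "wrist"; returns the picture (384x512x3 uint8, red, green, blue); there is no depth.
- cams.camera_info(name): a dict with "camera_matrix" (3x3 intrinsics, pixels), "eye" and "orientation" of the camera in the world. Camera axes: x right, y down, z forward; pixel columns grow to the right and rows downward; lengths in m; the calibration is good to about 2 mm. The wrist camera is an equidistant fisheye: a pixel r from the principal point sees the ray r / f radians off the axis. A picture is of the moment at which its call begins: read the wrist's pose just before it. camera_info takes no time and is no camera call; for the wrist camera it gives the pose at the moment of the call.
- order.finish_job(): hands the job in, once; it reports no verdict.
Trained networks look in the newest picture that a camera, given by its name, has taken for a name from the list of things; names that differ only in an ending like _2 or _b are one class to them, and where a whole thing is asked for, a point or a joint stands for the part that bears it (a point fixed in the world has none). Each returns a list of dicts, best first, with "confidence" (0 to 1); they miss things now and then, are a little off and sometimes report something else, mostly with a low value. They report only what shows in the picture. A call takes as long as a camera call.
- cams.boxes_of(camera, thing): "position" ([x, y, z] in m, in world coordinates, good to about 4 mm: the middle of the surface that is visible of it).
- cams.masks_of(camera, thing): "region" (384x512 bool, what is visible of it).
The state is a dict: "time": time; "qpos": joint angles; "joint_velocities": joint speeds; "joint_efforts": joint torques, N m; "tcp_pos": TCP position; "tcp_rot": TCP orientation; "contact_force": force on the tool from outside, world axes, zero at the start; "ft_torque": the same for the moment, N m; "gripper_width": finger opening in m.
Only numpy, scipy, OpenCV 4.12 (cv2) and the standard library are available. Lean on these libraries where they do the work, as an engineer would, in place of code of your own. Each camera call takes 0.05 s, during which the arm holds its last target.

TASK

A worn dressing stick lies on the feed deck of the small return chute, in front of its hanging flap. With the fingertips, push the stick along the deck so that it swings the flap open and slides right through, until it drops down the slope into the chute; then draw the fingers back out so that the flap hangs fully shut again. Only push the stick: do not pick it up, do not push it off the deck's sides, and leave the other things on the bench where they are.

Things in the scene. Friction and masses are not known exactly. Their poses are not given: they have to be found in the camera images.
- chute: Return chute, plain sheet metal and grey frame, 507 mm long, 130 wide, 171 high, fixed to the bench; its place and turn vary. Origin: on the bench top below the flap, midway across. Own +x = feed direction (roughly the robot's left), z up. A level deck (top at z = 85 mm, 120 wide, open above) runs from x = -240 to +80 mm, under the flap at x = 0; then a slope goes down.
- mouth (a point): Middle of the deck's feed end, on its top face, at chute x = -240 mm. Two guide rails 10 mm high and 6 mm thick stand on the deck, 70 mm clear between them, centred, from chute x = -200 to +80 mm; from -200 to -240 mm they flare out to over 80 mm clear. The deck's end is open here: fingers may come down behind it. Axes as the chute's.
- flap_foot (a point): Point on the deck's top face in the plane of the shut flap, midway across, chute x = 0, z = 85 mm. Fixed to the chute, same axes. The opening here is 120 mm wide between two posts 12 mm thick along x that end 171 mm above the bench.
- hinge_rod (a point): Middle of the flap's hinge rod (10 mm thick, across the deck), at chute x = 0, 165 mm above the bench, so the opening below it is 75 mm high. Nothing stands above the rod and there is no roof behind it. Fingertips can go 10 to 35 mm under it when the fingers lean back 30 to 45 degrees (tips ahead); upright fingers cannot pass.
- deck_end (a point): Middle of the inner edge of the deck, chute x = +80 mm, z = 85 mm, where the 29 degree slope begins. The stick tips over and slides down by itself when its middle passes this edge: its tail is then 5 to 15 mm past the flap's plane, so fingertips that push the tail must follow it that far, up to 30 mm, under the hinge rod.
- catch_floor (a point): Point on the catch floor, 10 mm above the bench, at the foot of the slope; the end wall stands 25 mm further on at chute x = 262 mm. Side walls 120 mm apart, 115 mm high, from the flap to the end wall. The stick comes to rest here, leaning on the slope, its middle 15 mm or more below deck level.
- flap (a joint): Hinge of the flap, a grey sheet-metal plate 112 mm wide with a smooth black foot, reaching 77 mm below the rod, about 40 g. 0 rad = hanging shut, grows as its foot swings in feed direction (up to 1.4 rad); it does not swing towards the feed side. It falls shut by its weight (under 1 N at its foot opens it); lying on top of the stick it stands at about 0.75 rad.
- stick: Dressing stick, a reddish-brown oblong abrasive stone, 29 mm wide, 150 mm long, 24 mm high, about 0.24 kg. It lies on the feed deck between the guide rails, roughly along the feed direction (within 0.08 rad), its front end 10 to 80 mm short of the flap. Origin: centre of its underside; its own y axis is its length, z up. Slides on the polished deck (friction about 0.2) with a push of about 0.5 N.
- cork: Bystander: cork sanding block 52x86x30 mm on the bench close behind the feed end of the deck; origin under its centre, length along its y.
- slip: Bystander: dark flat slip stone 46x111x13 mm on the bench close behind the feed end of the deck; origin under its centre, length along its y.
- spanner: Bystander: steel spanner 32x191x8 mm at the right of the bench; origin under its centre.
- nagura: Bystander: black rounded rubbing stone 60x74x27 mm, on the bench behind the long blue clamp; origin under its centre.
- glue: Bystander: yellow glue bottle, 39 mm across, 112 mm high, standing at the far right; origin under its centre.

How it is judged:
By the outcome, as a careful person would: the job done as asked, in the order asked, and still so for the second after the job is handed in, with the robot touching nothing.
It also fails if it takes over 48 s, if anything falls off the work surface, if the arm or the gripper's body presses on something with over 40 N, if the wrist force passes 120 N, or if a joint passes its speed limit or range.

## Working session

There is one attempt and no reset: what is moved stays moved. The work goes in short steps, Python scripts to look and compute and a shell command to move; the robot and the scene stay as the last step left them, time stands still between calls to the robot, and variables do not carry over. Pictures are saved under pics/ and viewed, and the job is handed in when it is done.

```bash
mkdir -p pics; ls; python3 - <<'E'
from plant import sensors, cams, order, manip
import cv2, numpy as np
print(sensors.get_obs()); print(manip.finger_overhang)
for n in ("scene","top","wrist"):
    im=cams.snapshot(n); cv2.imwrite(f"pics/a_{n}.png",im[:,:,::-1])
    print(n,cams.camera_info(n))
    for t in (["chute","stick","flap","mouth"] if n!="wrist" else ["stick"]):
        print(n,t,[(np.round(d["position"],3),round(d["confidence"],2)) for d in cams.boxes_of(n,t)][:3])
E
```

```text
pics
{'time': 0.0, 'qpos': array([-1.29316551,  0.41193374, -0.01276333,  1.59706379,  0.00558034,
        1.13431358, -0.08222247]), 'joint_velocities': array([-2.36871422e-05, -1.23315324e-03, -1.06372758e-03,  4.93327263e-04,
        9.42256086e-04, -1.20103137e-05, -7.43409811e-05]), 'joint_efforts': array([-1.56266626e-03, -6.00626636e+01,  6.81081433e-01, -2.99428135e+01,
        1.36020014e-02,  1.03412446e-02, -5.66041933e-06]), 'tcp_pos': array([0.2117038 , 0.58754484, 0.2524236 ]), 'tcp_rot': array([-5.40427189e-01, -3.09454724e+00,  2.62366739e-03]), 'contact_force': array([ 0.26094941, -0.04938583,  0.9505922 ]), 'ft_torque': array([-0.0217413 , -0.05823877, -0.0472328 ]), 'gripper_width': 0.08559156238909783}
0.022
scene {'camera_matrix': array([[354.68595371,   0.        , 262.92743708],
       [  0.        , 354.68595371, 191.97009182],
       [  0.        ,   0.        ,   1.        ]]), 'eye': array([-0.25158282, -0.63186968,  0.99554929]), 'orientation': array([-2.04014157,  1.21333469, -0.51622827])}
scene chute [(array([0.42 , 0.015, 0.083]), 0.64)]
scene stick [(
[... 362 characters left out ...]
'eye': array([ 0.32571007, -0.13350149,  1.52326086]), 'orientation': array([-2.15299783,  2.11643888, -0.20230429])}
top chute [(array([0.445, 0.02 , 0.085]), 0.92)]
top stick [(array([0.718, 0.207, 0.021]), 0.69), (array([ 0.434, -0.141,  0.107]), 0.58)]
top flap [(array([0.714, 0.21 , 0.021]), 0.74), (array([ 0.441, -0.024,  0.169]), 0.63)]
top mouth [(array([0.442, 0.021, 0.083]), 0.78)]
wrist {'camera_matrix': array([[297.31863964,   0.        , 255.64344424],
       [  0.        , 297.31863964, 188.02670808],
       [  0.        ,   0.        ,   1.        ]]), 'eye': array([0.14991817, 0.61044646, 0.37389872]), 'orientation': array([2.38878403, 1.67827031, 0.22150852])}
wrist stick []
```

View pics/a_scene.png

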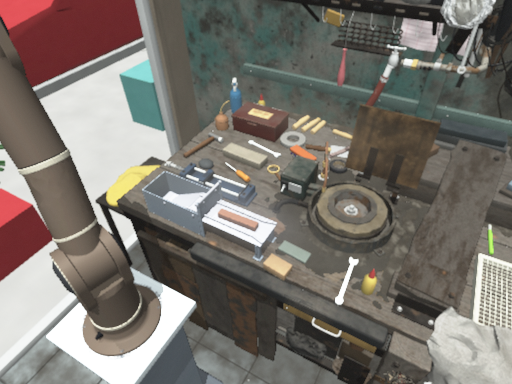

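View pics/a_top.png

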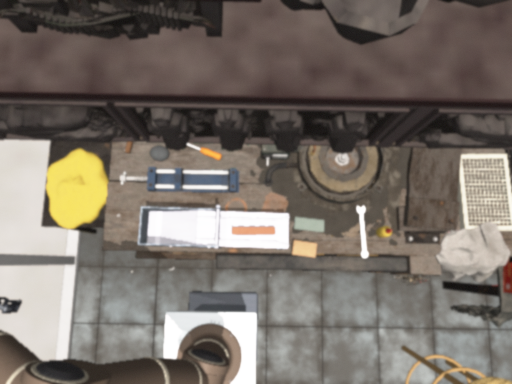

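```bash
cat > h.py <<'E'
import numpy as np, cv2
from scipy.spatial.transform import Rotation as R
def cam(n):
    from plant import cams
    c=cams.camera_info(n); return c["camera_matrix"],np.array(c["eye"]),R.from_rotvec(c["orientation"]).as_matrix()
def proj(n,P):
    K,e,M=cam(n); p=(np.atleast_2d(P)-e)@M
    if n=="wrist":
        th=np.arctan2(np.hypot(p[:,0],p[:,1]),p[:,2]); s=th/np.hypot(p[:,0],p[:,1])
        return np.c_[K[0,0]*p[:,0]*s+K[0,2],K[1,1]*p[:,1]*s+K[1,2]]
    p=p/p[:,2:]; return (p@K.T)[:,:2]
def onplane(n,uv,z):
    K,e,M=cam(n); uv=np.atleast_2d(uv)
    d=np.c_[(uv-K[[0,1],[2,2]])/K[0,0],np.ones(len(uv))]
    if n=="wrist":
        r=np.hypot(d[:,0],d[:,1]); d=np.c_[d[:,:2]/r[:,None]*np.sin(r)[:,None],np.cos(r)]
    d=d@M.T; return e+d*((z-e[2])/d[:,2])[:,None]
E
python3 - <<'E'
import cv2
a=cv2.imread("pics/a_top.png")[195:265,125:335]; cv2.imwrite("pics/b_top.png",cv2.resize(a,None,fx=3.8,fy=3.8,interpolation=cv2.INTER_CUBIC))
a=cv2.imread("pics/a_scene.png")[150:290,130:330]; cv2.imwrite("pics/b_scene.png",cv2.resize(a,None,fx=4,fy=4,interpolation=cv2.INTER_CUBIC))
E
python3 - <<'E'
from plant import cams
import cv2,numpy as np
from h import *
for n in("top","scene"):
    cams.snapshot(n)
    for t,z in(("chute",.1),("stick",.109),("flap",.13),("cork",.03),("slip",.013)):
        for m in cams.masks_of(n,t)[:2]:
            c,_=cv2.findContours(m["region"].astype(np.uint8),0,2); c=max(c,key=cv2.contourArea)
            r=cv2.minAreaRect(c); b=cv2.boxPoints(r)
            print(n,t,round(m["confidence"],2),m["region"].sum(),np.round(b).astype(int).tolist(),np.round(onplane(n,b,z)[:,:2],3).tolist())
E
```

```text
top chute 0.89 5146 [[138, 247], [138, 206], [289, 208], [288, 249]] [[0.368, 0.243], [0.508, 0.25], [0.509, -0.268], [0.368, -0.266]]
top stick 0.62 356 [[231, 234], [231, 226], [274, 226], [274, 234]] [[0.416, -0.072], [0.443, -0.071], [0.445, -0.217], [0.418, -0.218]]
top flap 0.58 155 [[214, 211], [220, 211], [220, 243], [214, 243]] [[0.49, -0.013], [0.491, -0.034], [0.384, -0.037], [0.383, -0.017]]
top cork 0.6 365 [[290, 254], [292, 239], [317, 243], [315, 258]] [[0.352, -0.281], [0.405, -0.289], [0.394, -0.376], [0.341, -0.367]]
top slip 0.55 397 [[293, 230], [294, 216], [324, 220], [323, 233]] [[0.441, -0.292], [0.49, -0.297], [0.48, -0.407], [0.431, -0.401]]
scene chute 0.61 4493 [[135, 206], [157, 154], [286, 211], [264, 262]] [[0.313, 0.22], [0.593, 0.358], [0.548, -0.273], [0.316, -0.309]]
scene stick 0.9 422 [[216, 216], [219, 206], [259, 222], [255, 231]] [[0.403, -0.072], [0.448, -0.057], [0.45, -0.216], [0.406, -0.226]]
scene stick 0.19 4825 [[133, 205], [157, 153], [287, 211], [264, 263]] [[0.308, 0.218], [0.59, 0.356], [0.54, -0.28], [0.308, -0.315]]
scene flap 0.87 370 [[193, 206], [216, 182], [226, 192], [202, 215]] [[0.391, 0.014], [0.532, 0.012], [0.505, -0.048], [0.369, -0.042]]
scene cork 0.35 4555 [[135, 204], [159, 152], [287, 212], [263, 264]] [[0.365, 0.294], [0.674, 0.44], [0.607, -0.25], [0.355, -0.284]]
scene slip 0.59 416 [[277, 249], [283, 238], [312, 253], [306, 265]] [[0.442, -0.291], [0.499, -0.286], [0.485, -0.404], [0.43, -0.404]]
scene slip 0.43 4616 [[135, 204], [159, 152], [286, 213], [262, 264]] [[0.377, 0.311], [0.688, 0.456], [0.614, -0.243], [0.361, -0.276]]
```

View pics/b_top.png

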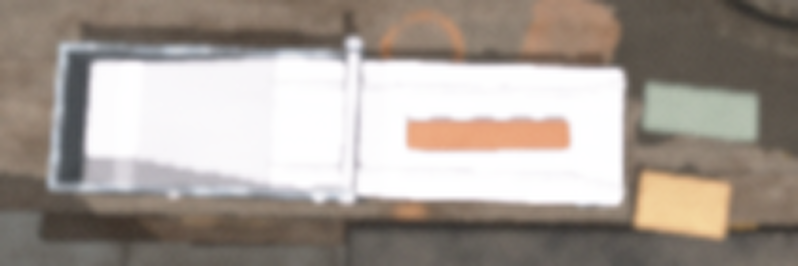

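View pics/b_scene.png

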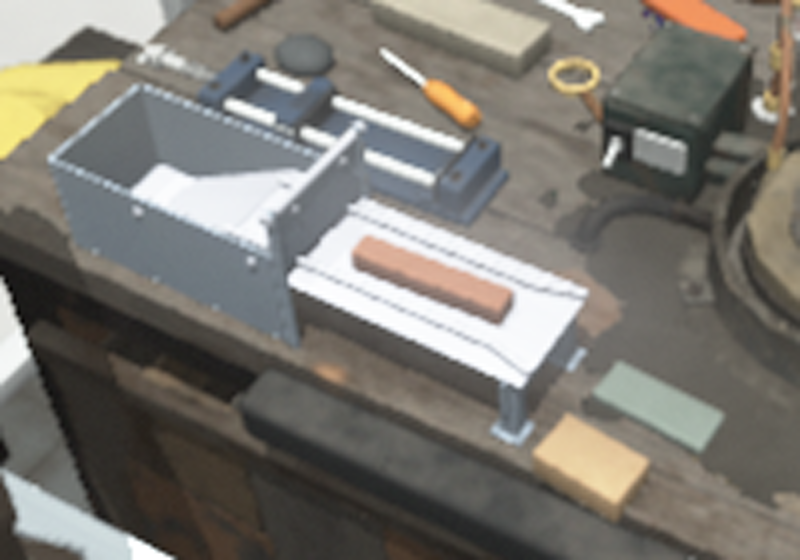

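```bash
python3 - <<'E'
from h import *
from scipy.optimize import least_squares
K=[cam("top"),cam("scene")]
f=lambda px,s,o:np.array(px)/s+o
top=f([(626,70),(621,205),(60,45),(50,188),(356,40),(347,201)],3.8,[125,195])-0.37
sc=f([(587,292),(519,386),(50,160),(137,85)],4,[130,150])-0.37
Pt=np.array([(-240,-60,85),(-240,60,85),(262,-65,115),(262,65,115),(0,-65,171),(0,65,171)])/1e3
Ps=np.array([(-240,-60,85),(-240,60,85),(262,65,115),(262,-65,115)])/1e3
def W(p,P):
    c,s=np.cos(p[2]),np.sin(p[2]); return np.c_[p[0]+c*P[:,0]-s*P[:,1],p[1]+s*P[:,0]+c*P[:,1],P[:,2]]
# y axis of chute: +x = world +y => y = world -x
res=lambda p:np.r_[(proj("top",W(p,Pt))-top).ravel(),(proj("scene",W(p,Ps))-sc).ravel()]
r=least_squares(res,[.44,-.025,1.57],loss="soft_l1"); print(r.x,np.round(res(r.x).reshape(-1,2),1).tolist())
r2=least_squares(lambda p:res(p)[:12],[.44,-.025,1.57]);print(r2.x)
r2=least_squares(lambda p:res(p)[12:],[.44,-.025,1.57]);print(r2.x)
E
```

```text
[ 0.43620925 -0.0247799   1.55570915] [[-1.9, 0.1], [-1.1, -0.6], [0.8, -0.5], [0.3, 0.3], [-1.4, 1.2], [-1.0, -1.2], [1.0, 0.6], [0.6, 1.1], [-0.3, 1.2], [1.5, 0.4]]
[ 0.43574329 -0.02718301  1.55494562]
[ 0.4384783  -0.02026639  1.55661757]
```

```bash
python3 - <<'E'
from h import *
from scipy.optimize import least_squares
f=lambda px,s,o:np.array(px)/s+o
top=f([(626,70),(621,205),(60,45),(50,188),(356,40),(347,201)],3.8,[125,195])-0.37
sc=f([(587,292),(519,386),(50,160),(137,85)],4,[130,150])-0.37
Pt=np.array([(-240,-60,85),(-240,60,85),(267,-65,115),(267,65,115),(0,-65,171),(0,65,171)])/1e3
Ps=np.array([(-240,-60,85),(-240,60,85),(267,65,115),(267,-65,115)])/1e3
def W(p,P):
    c,s=np.cos(p[2]),np.sin(p[2]); return np.c_[p[0]+c*P[:,0]-s*P[:,1],p[1]+s*P[:,0]+c*P[:,1],P[:,2]]
res=lambda p:np.r_[(proj("top",W(p,Pt))-top).ravel(),(proj("scene",W(p,Ps))-sc).ravel()]
r=least_squares(res,[.44,-.025,1.57],loss="soft_l1"); print(r.x,np.round(res(r.x).reshape(-1,2),1).tolist())
p=[.4365,-.028,r.x[2]]
# stick in chute frame
for n,uv,z in(("top",[[231,234],[231,226],[274,226],[274,234]],.109),("top",f([(407,122),(569,122),(569,150),(407,150)],3.8,[125,195])-.37,.109),("scene",f([(372,236),(512,292),(502,305),(356,251)],4,[130,150])-.37,.109)):
    w=onplane(n,uv,z)[:,:2]-p[:2]; c,s=np.cos(p[2]),np.sin(p[2])
    print(n,np.round(np.c_[w@[c,s],w@[-s,c]],4).tolist())
# overlay
from plant import cams
for n,(x0,y0,x1,y1) in dict(top=(125,195,335,265),scene=(130,150,330,290)).items():
    im=cams.snapshot(n)[:,:,::-1].copy(); s=4 if n=="scene" else 3.8
    im=cv2.resize(im[y0:y1,x0:x1],None,fx=s,fy=s,interpolation=cv2.INTER_CUBIC)
    L=[[(-240,-60,85),(-240,60,85),(0,60,85),(0,-60,85),(-240,-60,85)],[(0,-65,171),(0,65,171)],[(0,-60,165),(0,60,165)],[(267,-65,115),(267,65,115),(0,65,115)],[(-200,-35,95),(80,-35,95)],[(-200,35,95),(80,35,95)]]
    for l in L:
        q=((proj(n,W(p,np.array(l)/1e3))+.37-[x0,y0])*s).round().astype(np.int32); cv2.polylines(im,[q],False,(0,0,255),1)
    cv2.imwrite(f"pics/c_{n}.png",im)
E
```

```text
[ 0.43627717 -0.0272246   1.55469024] [[-1.1, 0.2], [-0.4, -0.6], [0.1, -0.7], [-0.4, 0.2], [-0.7, 1.2], [-0.2, -1.2], [1.6, 0.9], [1.2, 1.4], [-0.8, 0.9], [1.1, 0.1]]
top [[-0.044, 0.0202], [-0.0429, -0.0068], [-0.1893, -0.0117], [-0.1899, 0.0154]]
top [[-0.0455, -0.0044], [-0.1906, -0.0092], [-0.1912, 0.0158], [-0.0466, 0.0205]]
scene [[-0.0459, -0.0079], [-0.1872, -0.0104], [-0.1873, 0.0063], [-0.0442, 0.0141]]
```

View pics/c_top.png

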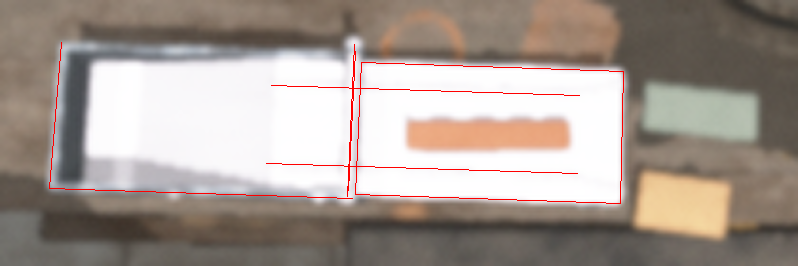

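View pics/c_scene.png

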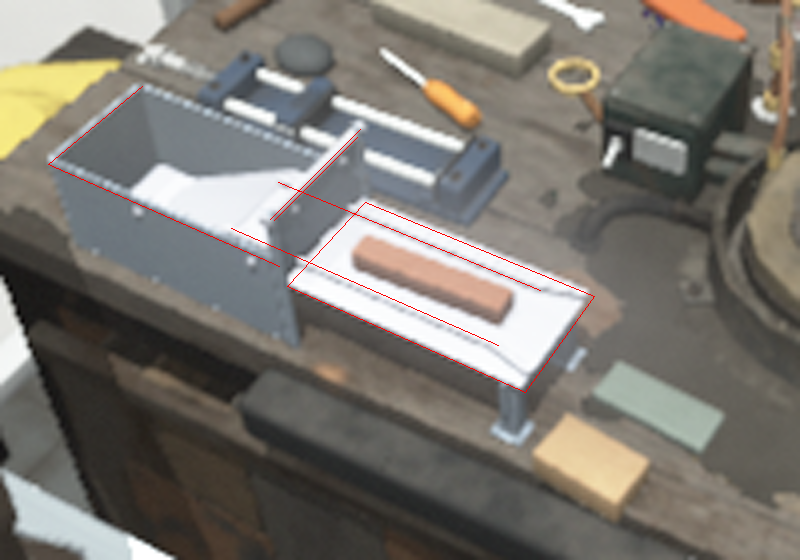

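```bash
python3 - <<'E'
from h import *
from plant import sensors
o=sensors.get_obs(); M=R.from_rotvec(o["tcp_rot"]).as_matrix(); print(np.round(M,3),o["time"])
K,e,C=cam("wrist"); print("cam in tool",np.round(M.T@(e-o["tcp_pos"]),3)); print(np.round(M.T@C,2))
E
```

```text
[[-0.941  0.339 -0.   ]
 [ 0.339  0.941  0.   ]
 [ 0.     0.    -1.   ]] 1.3
cam in tool [ 0.066  0.    -0.121]
[[-0.   -0.97 -0.26]
 [ 1.   -0.    0.  ]
 [-0.   -0.26  0.97]]
```

View pics/a_wrist.png

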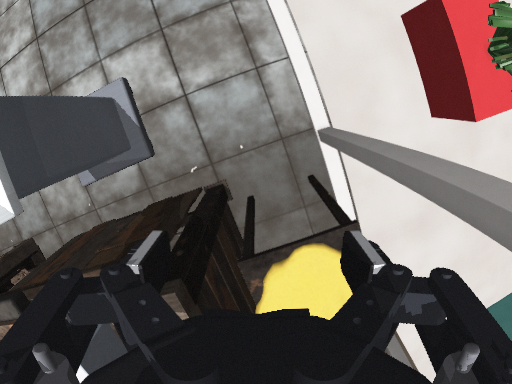

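```bash
python3 -m jog '{"linear":[[-0.0305,-0.0143,-0.008],[-0.0305,-0.0143,-0.008],[-0.0305,-0.0143,-0.008],[-0.0305,-0.0143,-0.008],[-0.0305,-0.0143,-0.008],[-0.0305,-0.0143,-0.008],[-0.0305,-0.0143,-0.008],[-0.0305,-0.0143,-0.008],[-0.0305,-0.0143,-0.008],[-0.0305,-0.0143,-0.008]],"angular":[[0,0,0],[0,0,0],[0,0,0],[0,0,0],[0,0,0],[0,0,0],[0,0,0],[0,0,0],[0,0,0],[0,0,0]],"grip":[-1,-1,-1,-1,-1,-1,-1,-1,-1,-1]}'
python3 - <<'E'
from h import *
from plant import sensors,manip
o=sensors.get_obs(); print(o["tcp_pos"],o["qpos"],manip.finger_overhang,o["gripper_width"])
M=R.from_rotvec(o["tcp_rot"])
for k in range(10):
    print(np.round(M.inv().apply([-.001,-.038,0]),4)); M=M*R.from_rotvec([0,0,np.radians(7.1)])
E
```

```text
time: 2.13
tcp_pos: [0.4513, 0.3487, 0.334]
tcp_rot: [0.54, 3.094, 0.001]
contact_force: [0.6, 1.4, -0.4]
gripper_width: -0.0001
[0.45129696 0.34872487 0.33396867] [-0.84933696  0.25687821  0.13398935  1.62693133 -0.03576458  1.25960571
  0.51627486] 0.022 -7.596918344496788e-05
[-0.0119 -0.0361 -0.    ]
[-0.0163 -0.0343 -0.    ]
[-0.0204 -0.0321 -0.    ]
[-0.0242 -0.0293 -0.    ]
[-0.0277 -0.0261 -0.    ]
[-0.0307 -0.0224 -0.    ]
[-0.0332 -0.0185 -0.    ]
[-0.0352 -0.0142 -0.    ]
[-0.0367 -0.0098 -0.    ]
[-0.0377 -0.0052 -0.    ]
```

```bash
python3 -m jog '{"linear":[[-0.012,-0.036,0],[-0.016,-0.034,0],[-0.02,-0.032,0],[-0.024,-0.029,0],[-0.028,-0.026,0],[-0.031,-0.022,0],[-0.033,-0.0185,0],[-0.035,-0.014,0],[-0.037,-0.01,0],[-0.038,-0.005,0]],"angular":[[0,0,7.1],[0,0,7.1],[0,0,7.1],[0,0,7.1],[0,0,7.1],[0,0,7.1],[0,0,7.1],[0,0,7.1],[0,0,7.1],[0,0,7.1]],"grip":[-1,-1,-1,-1,-1,-1,-1,-1,-1,-1]}'
cat >> h.py <<'E'
CH=np.array([.4365,-.028]);PSI=1.555
CX=np.array([np.cos(PSI),np.sin(PSI),0]);CY=np.array([-np.sin(PSI),np.cos(PSI),0]);Z=np.array([0,0,1.])
def state(pr=True):
    from plant import sensors
    o=sensors.get_obs(); M=R.from_rotvec(o["tcp_rot"]).as_matrix()
    f=lambda p:np.array([(p-np.r_[CH,0])@CX,(p-np.r_[CH,0])@CY,p[2]])
    B=np.array([CX,CY,Z])
    tip=o["tcp_pos"]+.022*M[:,2]
    if pr:
        print("t",round(o["time"],2),"tcp",np.round(f(o["tcp_pos"])*1e3,1),"tip",np.round(f(tip)*1e3,1),"front",np.round(f(tip+.011*M[:,0])*1e3,1),"low",np.round(f(tip-.011*M[:,0])*1e3,1),"F",np.round(o["contact_force"],1))
        print("tool axes in chute\n",np.round(B@M,3),"lean",round(np.degrees(np.arctan2((B@M)[0,2],-(B@M)[2,2])),1),"q",np.round(o["qpos"],2))
    return o,M,f,B
def need(dchute_mm):
    o,M,f,B=state(False); return np.round(M.T@B.T@np.array(dchute_mm)/1e3,4)
E
python3 -c "
from h import *
state()"
```

```text
time: 2.97
tcp_pos: [0.4404, -0.0309, 0.3336]
tcp_rot: [2.244, 2.199, 0.002]
contact_force: [0.6, -1.0, 0.1]
gripper_width: -0.0003
t 2.97 tcp [ -2.8  -3.9 333.6] tip [ -2.8  -3.9 311.6] front [  8.2  -4.  311.6] low [-13.8  -3.9 311.6] F [ 0.6 -1.   0.1]
tool axes in chute
 [[ 1.    -0.004  0.001]
 [-0.004 -1.    -0.001]
 [ 0.001  0.001 -1.   ]] lean 0.0 q [-0.52  0.    0.49  1.92 -0.    1.22 -0.05]
```

```bash
python3 -m jog '{"linear":[[-0.04,-0.001,0],[-0.04,-0.001,0],[-0.04,-0.001,0],[-0.04,-0.001,0],[-0.04,-0.001,0],[-0.04,-0.001,0]],"angular":[[0,0,0],[0,0,0],[0,0,0],[0,0,0],[0,0,0],[0,0,0]],"grip":[-1,-1,-1,-1,-1,-1]}'
python3 - <<'E'
from h import *
state()
from plant import cams
im=cams.snapshot("wrist"); cv2.imwrite("pics/d_wrist.png",im[:,:,::-1])
for t in("stick","flap","chute"):
    print(t,[(np.round(d["position"],3),round(d["confidence"],2)) for d in cams.boxes_of("wrist",t)][:3])
W=lambda P:np.r_[CH,0]+np.array(P)[:,:1]/1e3*CX+np.array(P)[:,1:2]/1e3*CY+np.array(P)[:,2:]/1e3*Z
im=im[:,:,::-1].copy()
for l in [[(-240,-60,85),(-240,60,85),(0,60,85),(0,-60,85),(-240,-60,85)],[(0,-65,171),(0,65,171)],[(-200,-35,85),(0,-35,85)],[(-200,35,85),(0,35,85)]]:
    l=np.concatenate([np.linspace(a,b,12) for a,b in zip(l[:-1],l[1:])])
    cv2.polylines(im,[proj("wrist",W(l)).round().astype(np.int32)],False,(0,0,255),1)
cv2.imwrite("pics/d_wrist_o.png",cv2.resize(im,None,fx=1.5,fy=1.5))
E
```

```text
time: 3.47
tcp_pos: [0.431, -0.2708, 0.3338]
tcp_rot: [2.236, 2.206, 0.002]
contact_force: [1.6, 0.1, 0.2]
gripper_width: 0.0002
t 3.47 tcp [-242.9    1.6  333.8] tip [-242.9    1.6  311.8] front [-231.9    1.6  311.8] low [-253.9    1.6  311.8] F [1.6 0.1 0.2]
tool axes in chute
 [[ 1.     0.002  0.   ]
 [ 0.002 -1.    -0.001]
 [ 0.     0.001 -1.   ]] lean 0.0 q [-0.19  0.16  0.76  1.8  -0.12  1.23  0.59]
stick [(array([ 0.432, -0.147,  0.106]), 0.8)]
flap []
chute [(array([ 0.448, -0.171,  0.087]), 0.62)]
```

View pics/d_wrist_o.png

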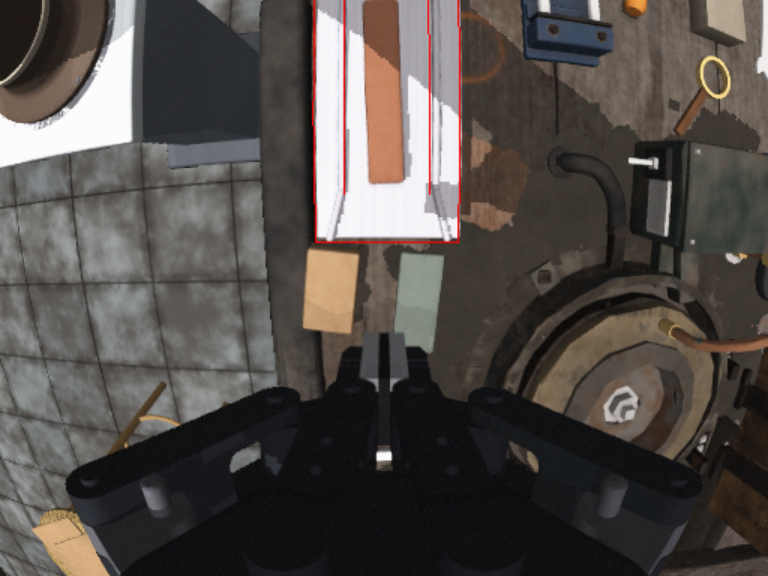

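```bash
python3 - <<'E'
from h import *
w=onplane("wrist",np.array([(370,184),(405,181),(398,2),(363,2)])/1.5,.109)-np.r_[CH,0]
print(np.round(np.c_[w@CX,w@CY]*1e3,1))
w=onplane("wrist",np.array([(316,241),(459,241)])/1.5,.085)-np.r_[CH,0]
print(np.round(np.c_[w@CX,w@CY]*1e3,1))
E
```

```text
[[-190.9   12.5]
 [-188.5  -14.4]
 [ -44.2   -9.4]
 [ -44.    17.8]]
[[-239.3   59.2]
 [-239.4  -61.7]]
```

```bash
python3 -m jog '{"linear":[[0,0,0.02],[0,0,0.02],[0,0,0.02],[0,0,0.02],[0,0,0.01],[0,0,0]],"angular":[[0,7,0],[0,7,0],[0,7,0],[0,7,0],[0,7,0],[0,7,0]],"grip":[-1,-1,-1,-1,-1,-1]}'
python3 - <<'E'
from h import *
o,M,f,B=state()
fr=f(o["tcp_pos"]+.022*M[:,2]+.011*M[:,0])*1e3
print(need(np.array([-222,2,150])-fr))
E
```

```text
time: 4.17
tcp_pos: [0.4324, -0.2471, 0.2454]
tcp_rot: [-1.8, -1.779, -0.7]
contact_force: [1.2, 0.1, -0.1]
gripper_width: -0.0001
t 4.17 tcp [-219.2    0.7  245.4] tip [-204.3    0.7  229.2] front [-196.2    0.8  236.7] low [-212.4    0.7  221.8] F [ 1.2  0.1 -0.1]
tool axes in chute
 [[ 0.737  0.005  0.676]
 [ 0.003 -1.     0.003]
 [ 0.676 -0.    -0.737]] lean 42.5 q [ 0.33  0.58  0.62  1.7  -0.72  1.67  1.16]
[-0.0776 -0.0013  0.0464]
```

```bash
python3 -m jog '{"linear":[[-0.026,-0.0004,0.0155],[-0.026,-0.0004,0.0155],[-0.026,-0.0004,0.0155],[0,0,0]],"angular":[[0,0,0],[0,0,0],[0,0,0],[0,0,0]],"grip":[-1,-1,-1,-1]}'
python3 - <<'E'
from h import *
o,M,f,B=state()
fr=f(o["tcp_pos"]+.022*M[:,2]+.011*M[:,0])*1e3
print(need(np.array([-215,2,104])-fr))
from plant import cams
for n,(x0,y0,x1,y1) in dict(scene=(130,150,330,290),wrist=(0,0,512,384)).items():
    im=cams.snapshot(n)[:,:,::-1]; s=4 if n=="scene" else 1.5
    cv2.imwrite(f"pics/e_{n}.png",cv2.resize(im[y0:y1,x0:x1],None,fx=s,fy=s,interpolation=cv2.INTER_CUBIC))
E
```

```text
time: 4.5
tcp_pos: [0.4291, -0.275, 0.1549]
tcp_rot: [-1.805, -1.777, -0.691]
contact_force: [-1.1, 0.8, 1.0]
gripper_width: -0.0002
t 4.5 tcp [-247.1    3.5  154.9] tip [-232.3    3.6  138.6] front [-224.2    3.6  146. ] low [-240.4    3.6  131.2] F [-1.1  0.8  1. ]
tool axes in chute
 [[ 0.741  0.003  0.672]
 [-0.002 -1.     0.006]
 [ 0.672 -0.006 -0.74 ]] lean 42.2 q [ 0.39  0.73  0.59  1.7  -0.76  1.57  1.28]
[-0.0214  0.0019  0.0372]
```

View pics/e_scene.png

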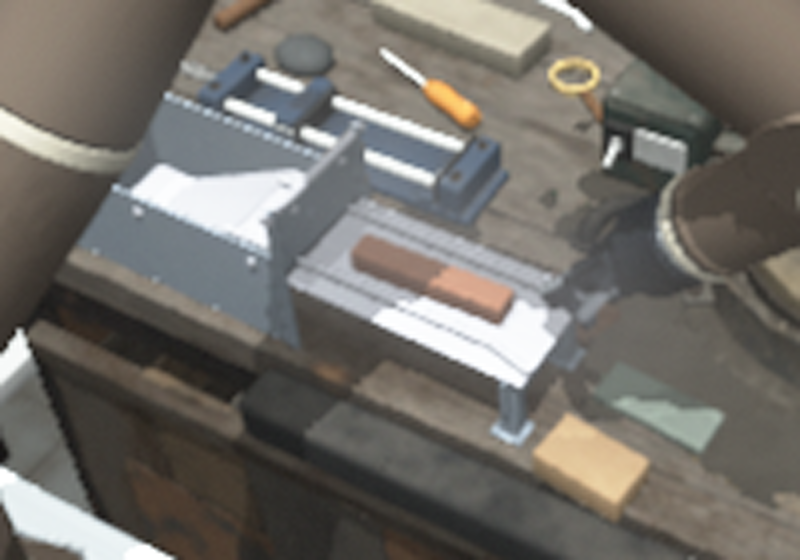

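View pics/e_wrist.png

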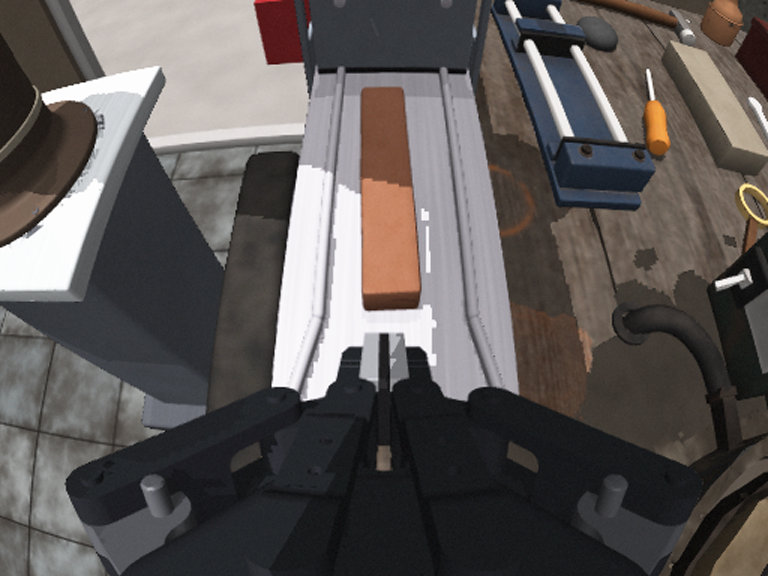

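```bash
python3 -m jog '{"linear":[[-0.0107,0.002,0.0186],[-0.0107,0.002,0.0186],[0,0,0],[0,0,0]],"angular":[[0,0,0],[0,0,0],[0,0,0],[0,0,0]],"grip":[-1,-1,-1,-1]}'
python3 - <<'E'
from h import *
o,M,f,B=state()
fr=f(o["tcp_pos"]+.022*M[:,2]+.011*M[:,0])*1e3
print(need([10,0,0]),need([0,1,0]),need([0,0,1]))
E
```

```text
time: 4.93
tcp_pos: [0.4351, -0.2666, 0.1195]
tcp_rot: [-1.806, -1.785, -0.695]
contact_force: [0.0, 0.1, 0.8]
gripper_width: -0.0003
t 4.93 tcp [-238.6   -2.3  119.5] tip [-223.9   -2.3  103.1] front [-215.7   -2.3  110.5] low [-232.1   -2.3   95.8] F [0.  0.1 0.8]
tool axes in chute
 [[ 0.743  0.004  0.67 ]
 [ 0.003 -1.     0.002]
 [ 0.67   0.001 -0.743]] lean 42.0 q [ 0.39  0.77  0.58  1.73 -0.79  1.51  1.31]
[0.0074 0.     0.0067] [ 0.    -0.001  0.   ] [ 0.0007  0.     -0.0007]
```

```bash
python3 -m jog '{"linear":[[-0.0024,-0.0005,0.0026],[-0.0024,-0.0005,0.0026],[0,0,0],[0.006,0,0.0054],[0.006,0,0.0054],[0.006,0,0.0054],[0.006,0,0.0054],[0.006,0,0.0054],[0.006,0,0.0054],[0,0,0]],"angular":[[0,0,0],[0,0,0],[0,0,0],[0,0,0],[0,0,0],[0,0,0],[0,0,0],[0,0,0],[0,0,0],[0,0,0]],"grip":[-1,-1,-1,-1,-1,-1,-1,-1,-1,-1]}'
python3 - <<'E'
from h import *
o,M,f,B=state()
from plant import cams
cv2.imwrite("pics/f_wrist.png",cv2.resize(cams.snapshot("wrist")[:,:,::-1],None,fx=1.5,fy=1.5))
E
```

```text
time: 5.77
tcp_pos: [0.4342, -0.2172, 0.111]
tcp_rot: [-1.806, -1.783, -0.695]
contact_force: [0.4, 0.2, -0.2]
gripper_width: -0.0003
t 5.77 tcp [-189.2   -0.7  111. ] tip [-174.4   -0.6   94.7] front [-166.3   -0.6  102. ] low [-182.6   -0.6   87.3] F [ 0.4  0.2 -0.2]
tool axes in chute
 [[ 0.742  0.003  0.67 ]
 [ 0.003 -1.     0.002]
 [ 0.67   0.    -0.742]] lean 42.1 q [ 0.32  0.73  0.56  1.83 -0.82  1.44  1.3 ]
```

View pics/f_wrist.png

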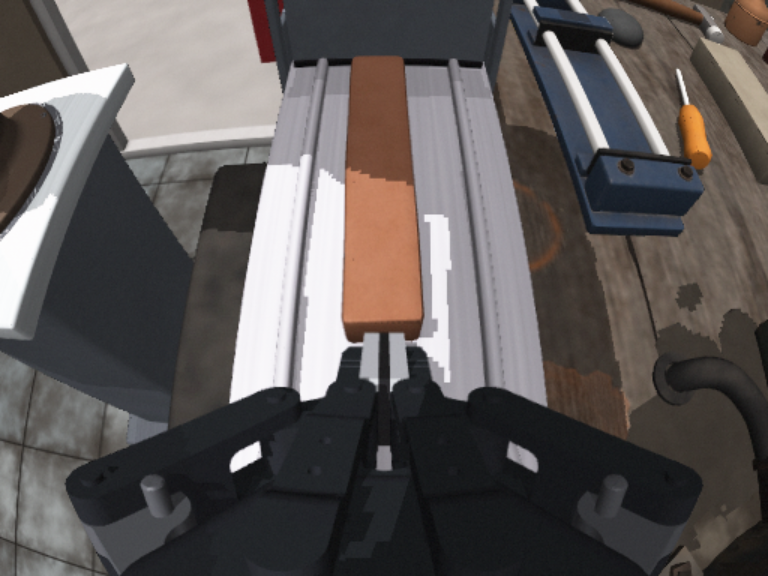

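```bash
python3 -m jog '{"linear":[[0.0068,0,0.0059],[0.0068,0,0.0059],[0.0067,0,0.006],[0.0067,0,0.006],[0.0067,0,0.006],[0.0067,0,0.006],[0.0067,0,0.006],[0.0067,0,0.006],[0.0067,0,0.006],[0,0,0]],"angular":[[0,0,0],[0,0,0],[0,0,0],[0,0,0],[0,0,0],[0,0,0],[0,0,0],[0,0,0],[0,0,0],[0,0,0]],"grip":[-1,-1,-1,-1,-1,-1,-1,-1,-1,-1]}'
python3 - <<'E'
from h import *
o,M,f,B=state()
from plant import cams
cv2.imwrite("pics/g_wrist.png",cv2.resize(cams.snapshot("wrist")[:,:,::-1],None,fx=1.5,fy=1.5))
cv2.imwrite("pics/g_top.png",cv2.resize(cams.snapshot("top")[195:265,125:335,::-1],None,fx=3.8,fy=3.8,interpolation=cv2.INTER_CUBIC))
E
```

```text
time: 6.65
tcp_pos: [0.4351, -0.136, 0.1115]
tcp_rot: [-1.805, -1.783, -0.695]
contact_force: [0.1, 0.5, -0.7]
gripper_width: 0.0002
t 6.65 tcp [-108.    -0.3  111.5] tip [-93.2  -0.2  95.2] front [-85.1  -0.2 102.6] low [-101.4   -0.3   87.8] F [ 0.1  0.5 -0.7]
tool axes in chute
 [[ 0.742  0.004  0.671]
 [ 0.003 -1.     0.003]
 [ 0.671 -0.    -0.742]] lean 42.1 q [ 0.21  0.66  0.54  1.96 -0.87  1.35  1.26]
```

View pics/g_wrist.png

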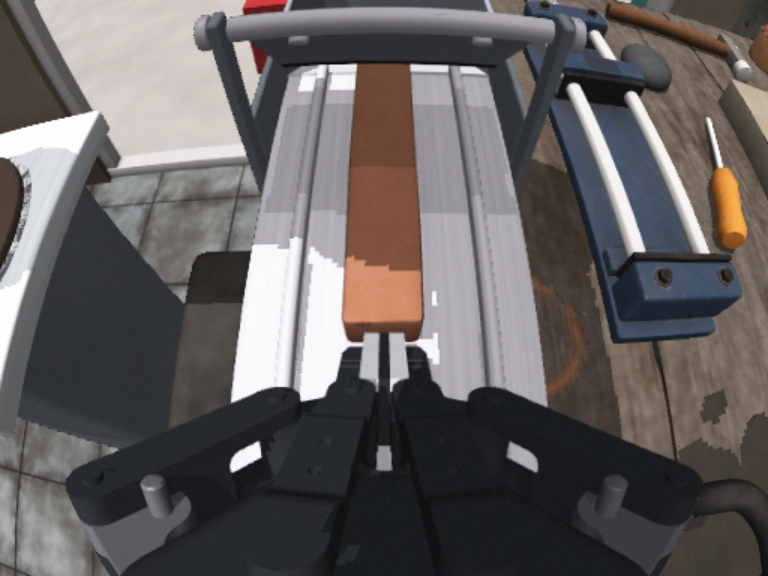

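View pics/g_top.png

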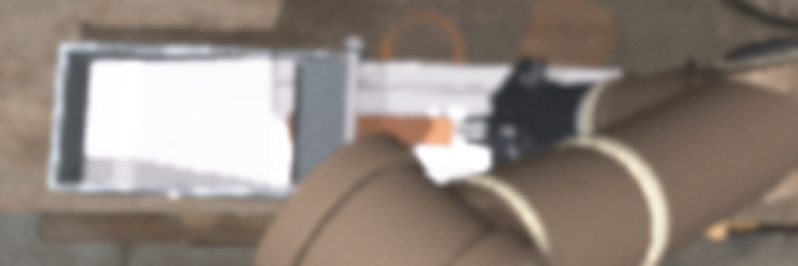

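```bash
python3 -m jog '{"linear":[[0.0067,0,0.006],[0.0067,0,0.006],[0.0067,0,0.006],[0.0067,0,0.006],[0.0067,0,0.006],[0.0067,0,0.006],[0.0067,0,0.006],[0.0067,0,0.006],[0,0,0],[0,0,0]],"angular":[[0,0,0],[0,0,0],[0,0,0],[0,0,0],[0,0,0],[0,0,0],[0,0,0],[0,0,0],[0,0,0],[0,0,0]],"grip":[-1,-1,-1,-1,-1,-1,-1,-1,-1,-1]}'
python3 - <<'E'
from h import *
o,M,f,B=state()
from plant import cams
cv2.imwrite("pics/i_wrist.png",cv2.resize(cams.snapshot("wrist")[:,:,::-1],None,fx=1.5,fy=1.5))
cv2.imwrite("pics/i_scene.png",cv2.resize(cams.snapshot("scene")[110:290,110:330,::-1],None,fx=3.3,fy=3.3,interpolation=cv2.INTER_CUBIC))
E
```

```text
time: 7.58
tcp_pos: [0.4361, -0.0656, 0.1116]
tcp_rot: [-1.807, -1.784, -0.694]
contact_force: [-0.1, -0.6, 0.3]
gripper_width: 0.0001
t 7.58 tcp [-37.6  -0.2 111.6] tip [-22.9  -0.2  95.3] front [-1.470e+01 -1.000e-01  1.027e+02] low [-31.1  -0.2  87.9] F [-0.1 -0.6  0.3]
tool axes in chute
 [[ 0.743  0.003  0.67 ]
 [ 0.002 -1.     0.002]
 [ 0.67   0.    -0.743]] lean 42.0 q [ 0.11  0.6   0.5   2.06 -0.93  1.26  1.22]
```

View pics/i_wrist.png

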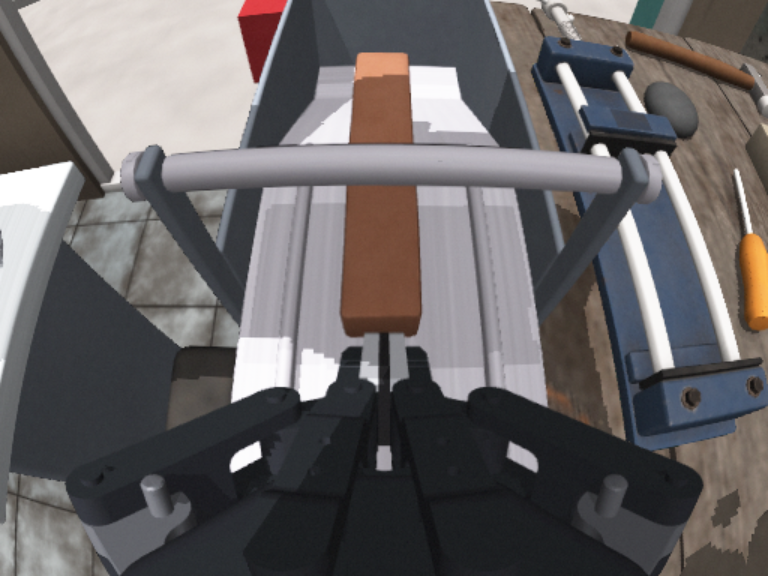

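View pics/i_scene.png

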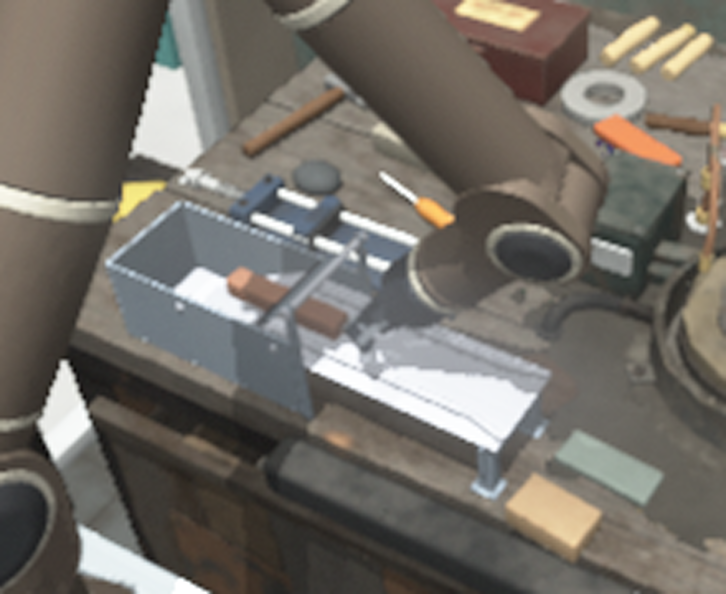

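```bash
python3 -m jog '{"linear":[[0.0037,0,0.0033],[0.0037,0,0.0033],[0.0037,0,0.0033],[0.0037,0,0.0033],[0,0,0],[0,0,0]],"angular":[[0,0,0],[0,0,0],[0,0,0],[0,0,0],[0,0,0],[0,0,0]],"grip":[-1,-1,-1,-1,-1,-1]}'
python3 - <<'E'
from h import *
o,M,f,B=state()
from plant import cams
cv2.imwrite("pics/j_wrist.png",cv2.resize(cams.snapshot("wrist")[:,:,::-1],None,fx=1.5,fy=1.5))
E
```

```text
time: 8.18
tcp_pos: [0.4363, -0.0461, 0.1116]
tcp_rot: [-1.807, -1.783, -0.694]
contact_force: [0.1, -0.1, 0.3]
gripper_width: 0.0002
t 8.18 tcp [-1.810e+01 -1.000e-01  1.116e+02] tip [-3.3 -0.1 95.3] front [ 4.800e+00 -1.000e-01  1.027e+02] low [-11.5  -0.1  87.9] F [ 0.1 -0.1  0.3]
tool axes in chute
 [[ 0.743  0.002  0.67 ]
 [ 0.002 -1.     0.002]
 [ 0.67  -0.    -0.743]] lean 42.0 q [ 0.08  0.58  0.49  2.09 -0.95  1.23  1.2 ]
```

View pics/j_wrist.png

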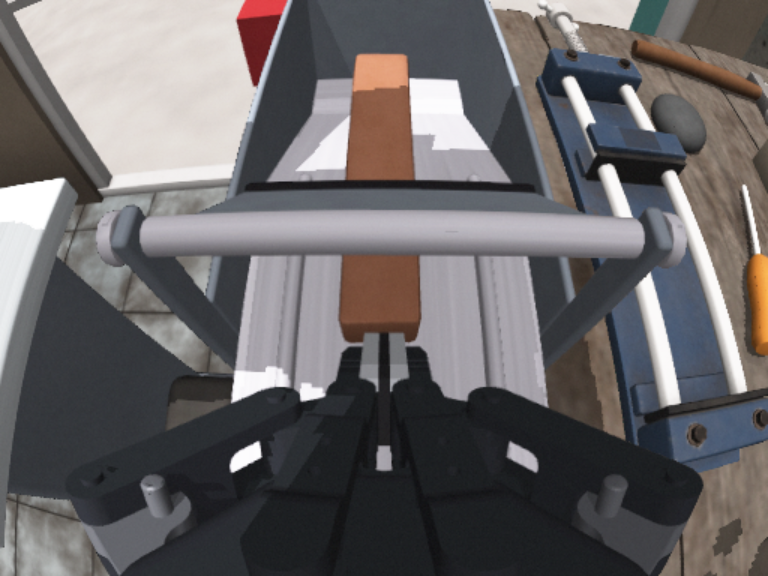

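```bash
python3 -m jog '{"linear":[[0.003,0,0.0027],[0.003,0,0.0027],[0.003,0,0.0027],[0,0,0],[0,0,0],[0,0,0]],"angular":[[0,0,0],[0,0,0],[0,0,0],[0,0,0],[0,0,0],[0,0,0]],"grip":[-1,-1,-1,-1,-1,-1]}'
python3 - <<'E'
from h import *
o,M,f,B=state()
from plant import cams
cv2.imwrite("pics/k_wrist.png",cv2.resize(cams.snapshot("wrist")[:,:,::-1],None,fx=1.5,fy=1.5))
E
```

```text
time: 8.73
tcp_pos: [0.4365, -0.0344, 0.1116]
tcp_rot: [-1.808, -1.783, -0.694]
contact_force: [0.2, -0.1, 0.2]
gripper_width: -0.0001
t 8.73 tcp [-6.400e+00 -1.000e-01  1.116e+02] tip [ 8.4 -0.1 95.2] front [ 1.650e+01 -1.000e-01  1.026e+02] low [ 0.2 -0.1 87.8] F [ 0.2 -0.1  0.2]
tool axes in chute
 [[ 0.743  0.002  0.669]
 [ 0.001 -1.     0.001]
 [ 0.669 -0.    -0.743]] lean 42.0 q [ 0.06  0.58  0.48  2.1  -0.96  1.22  1.19]
```

View pics/k_wrist.png

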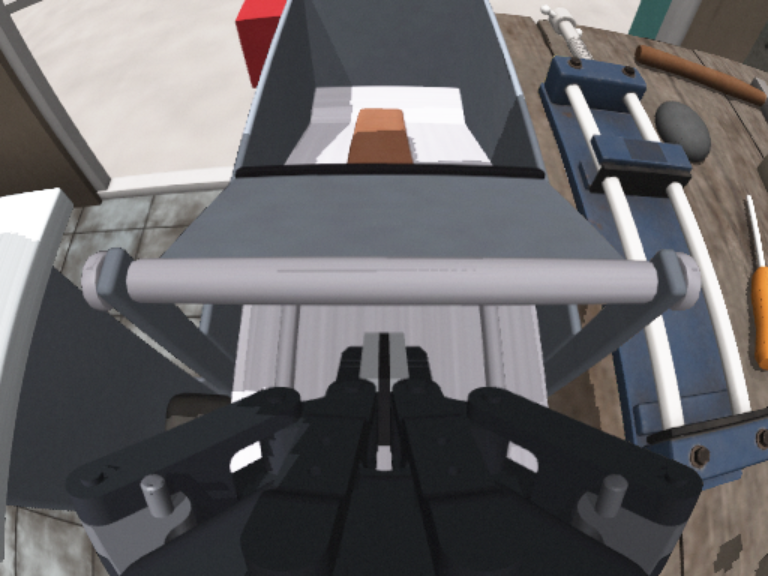

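```bash
python3 -m jog '{"linear":[[0,0,0],[0,0,0],[0,0,0]],"angular":[[0,0,0],[0,0,0],[0,0,0]],"grip":[-1,-1,-1]}'
python3 - <<'E'
from h import *
from plant import cams
cv2.imwrite("pics/l_wrist.png",cv2.resize(cams.snapshot("wrist")[:,:,::-1],None,fx=1.5,fy=1.5))
cv2.imwrite("pics/l_scene.png",cv2.resize(cams.snapshot("scene")[110:290,110:330,::-1],None,fx=3.3,fy=3.3,interpolation=cv2.INTER_CUBIC))
E
```

```text
time: 9.03
tcp_pos: [0.4366, -0.0347, 0.1115]
tcp_rot: [-1.809, -1.783, -0.694]
contact_force: [0.3, -0.6, 0.9]
gripper_width: 0.0002
```

View pics/l_wrist.png

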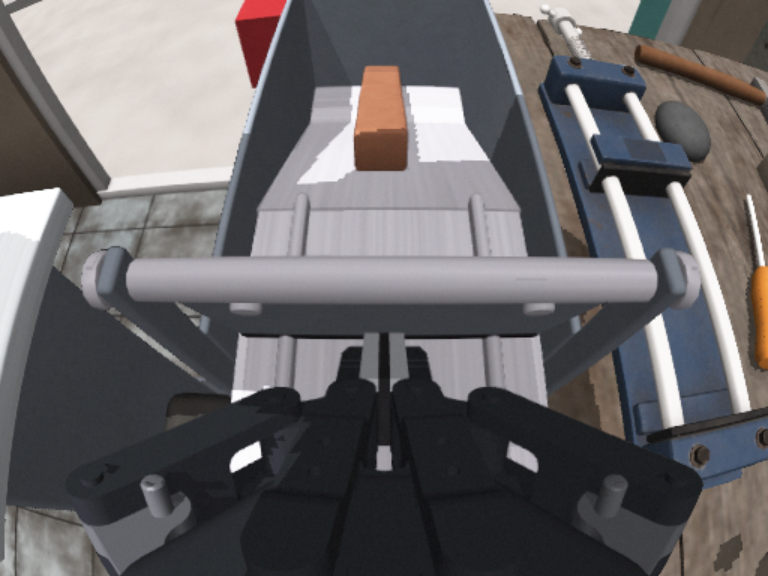

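View pics/l_scene.png

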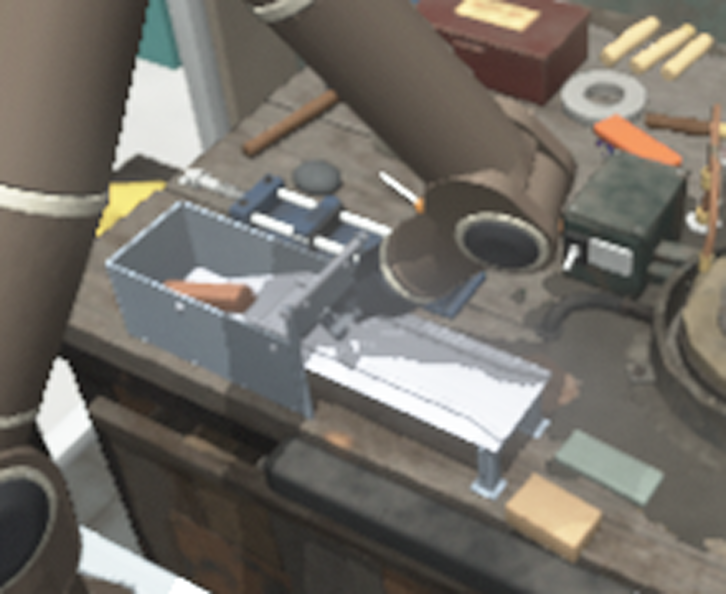

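The stick has slid down into the chute and the flap rests on the fingers. I'm drawing them straight back.

```bash
python3 -m jog '{"linear":[[-0.004,0,-0.0037],[-0.0074,0,-0.0067],[-0.0074,0,-0.0067],[-0.0074,0,-0.0067],[-0.0074,0,-0.0067],[-0.0074,0,-0.0067],[-0.0074,0,-0.0067],[-0.0074,0,-0.0067],[-0.0074,0,-0.0067],[-0.0074,0,-0.0067]],"angular":[[0,0,0],[0,0,0],[0,0,0],[0,0,0],[0,0,0],[0,0,0],[0,0,0],[0,0,0],[0,0,0],[0,0,0]],"grip":[-1,-1,-1,-1,-1,-1,-1,-1,-1,-1]}'
python3 -c "
from h import *
state(); print(need([-100,0,120]))"
```

```text
time: 9.97
tcp_pos: [0.4352, -0.1309, 0.1118]
tcp_rot: [-1.809, -1.783, -0.694]
contact_force: [0.9, 0.2, -0.1]
gripper_width: -0.0001
t 9.97 tcp [-102.9   -0.3  111.8] tip [-88.2  -0.3  95.4] front [-80.   -0.2 102.8] low [-96.4  -0.3  88.1] F [ 0.9  0.2 -0.1]
tool axes in chute
 [[ 0.743  0.001  0.669]
 [ 0.001 -1.     0.001]
 [ 0.669 -0.    -0.743]] lean 42.0 q [ 0.21  0.65  0.53  1.97 -0.87  1.33  1.25]
[ 0.006  -0.0002 -0.1561]
```

Next I'll back out along the tool axis (up and back), then check.

```bash
python3 -m jog '{"linear":[[0,0,-0.015],[0,0,-0.02],[0,0,-0.02],[0,0,-0.02],[0,0,-0.02],[0,0,-0.02],[0,0,-0.015],[0,0,0],[0,0,0],[0,0,0]],"angular":[[0,0,0],[0,0,0],[0,0,0],[0,0,0],[0,0,0],[0,0,0],[0,0,0],[0,0,0],[0,0,0],[0,0,0]],"grip":[-1,-1,-1,-1,-1,-1,-1,-1,-1,-1]}'
python3 - <<'E'
from h import *
state()
from plant import cams
cv2.imwrite("pics/m_wrist.png",cv2.resize(cams.snapshot("wrist")[:,:,::-1],None,fx=1.5,fy=1.5))
cv2.imwrite("pics/m_scene.png",cv2.resize(cams.snapshot("scene")[110:290,110:330,::-1],None,fx=3.3,fy=3.3,interpolation=cv2.INTER_CUBIC))
print([(np.round(d["position"],3),round(d["confidence"],2)) for d in cams.boxes_of("scene","stick")])
cv2.imwrite("pics/m_top.png",cv2.resize(cams.snapshot("top")[140:265,125:405,::-1],None,fx=2.8,fy=2.8,interpolation=cv2.INTER_CUBIC))
for t in("stick","cork","slip"):
  print(t,[(np.round(d["position"],3),round(d["confidence"],2)) for d in cams.boxes_of("top",t)])
E
```

```text
time: 10.8
tcp_pos: [0.4338, -0.2161, 0.2078]
tcp_rot: [-1.808, -1.782, -0.694]
contact_force: [-0.6, -0.4, -1.2]
gripper_width: -0.0002
t 10.8 tcp [-1.881e+02 -2.000e-01  2.078e+02] tip [-173.4   -0.2  191.4] front [-165.2   -0.2  198.8] low [-181.6   -0.2  184.1] F [-0.6 -0.4 -1.2]
tool axes in chute
 [[ 0.742  0.002  0.67 ]
 [ 0.001 -1.     0.002]
 [ 0.67  -0.001 -0.742]] lean 42.1 q [ 0.29  0.59  0.6   1.78 -0.74  1.56  1.18]
[(array([0.433, 0.126, 0.066]), 0.69)]
stick []
cork []
slip []
```

View pics/m_wrist.png

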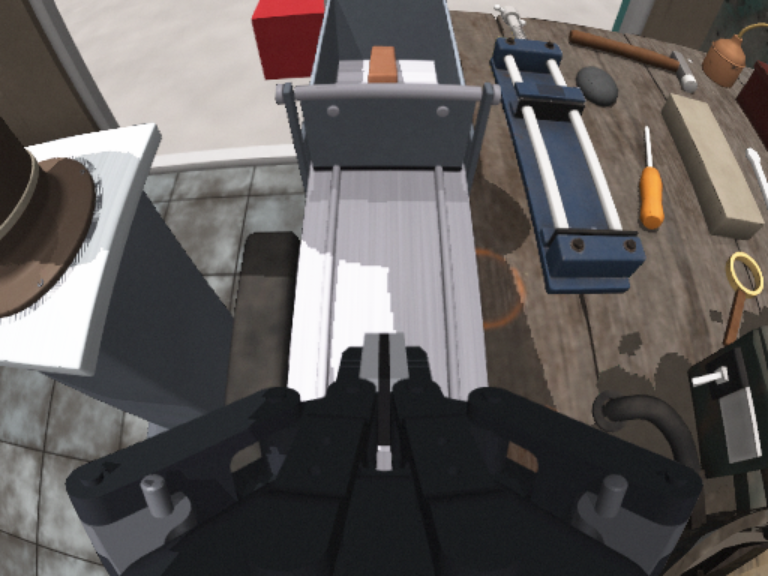

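View pics/m_scene.png

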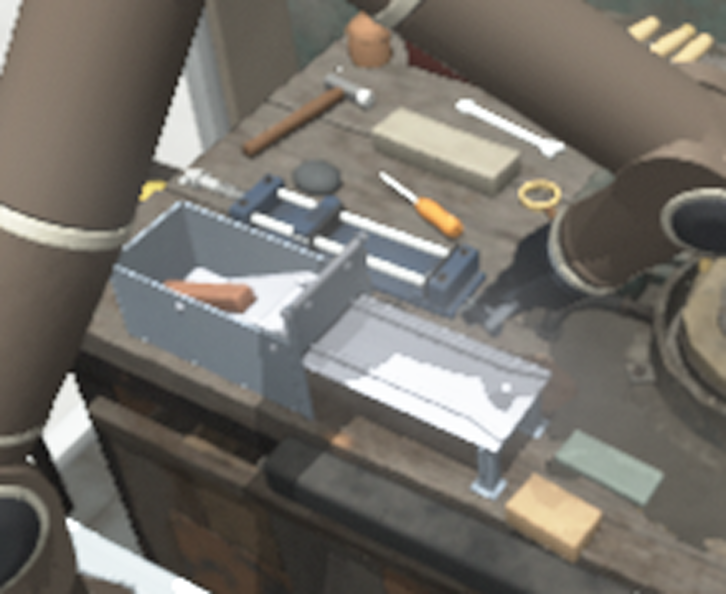

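View pics/m_top.png

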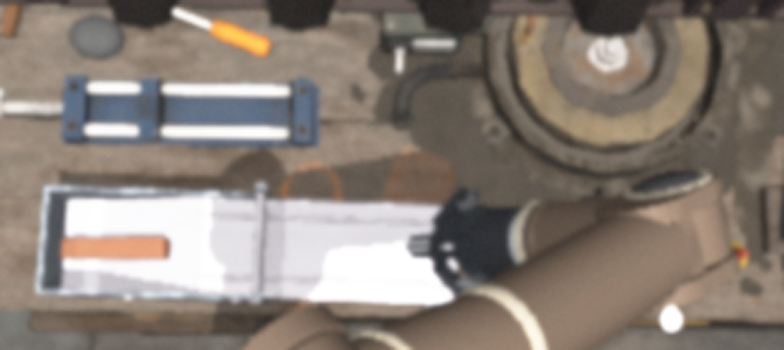

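```bash
python3 - <<'E'
from h import *
from plant import cams,order
a=cams.snapshot("scene").astype(int); 
for _ in range(4): b=cams.snapshot("scene").astype(int)
print(np.abs(a-b)[150:290,130:250].max())
for t in("stick","cork","slip"):
  print(t,[(np.round(d["position"],3),round(d["confidence"],2)) for d in cams.boxes_of("scene",t)][:2])
state()
print(order.finish_job())
E
```

```text
18
stick [(array([ 0.424, -0.022,  0.083]), 0.71), (array([0.433, 0.127, 0.071]), 0.44)]
cork [(array([ 0.364, -0.326,  0.03 ]), 0.85)]
slip [(array([ 0.462, -0.348,  0.016]), 0.92), (array([ 0.426, -0.027,  0.083]), 0.47)]
t 11.55 tcp [-188.8   -0.5  208.5] tip [-174.1   -0.5  192.1] front [-165.9   -0.5  199.5] low [-182.3   -0.5  184.8] F [0.1 0.  0. ]
tool axes in chute
 [[ 0.743  0.002  0.669]
 [ 0.001 -1.     0.001]
 [ 0.669  0.    -0.743]] lean 42.0 q [ 0.29  0.59  0.6   1.78 -0.74  1.57  1.18]
the job is handed in; nothing more can be done
None
```

The stick is in the chute and the flap hangs shut. I handed the job in at about 11.6 s of the 48 s allowed. I pushed the stick along the deck with shut fingertips leaning back 42°. It went through the flap and slid down the slope once the tips were about 16 mm past the flap. I then drew the fingers straight back and up, clear of the deck.

**What the last checks showed:**
- **Stick and flap:** the wrist and scene pictures show the flap hanging shut. The stick lies at the foot of the slope, its visible surface at about z = 0.066–0.071 m.
- **Bystanders:** the last reported cork and slip positions match the first pictures to within a few millimetres. I did not measure the spanner, nagura or glue again.
- **Robot:** the contact force read about zero at the end.

**Checks that failed or disagreed:**
- **Scene camera:** in the final reading the network's top "stick" result (0.71) was the chute body. The correct one came second (0.44), and the picture confirmed it.
- **Top camera:** after the withdrawal it reported no stick, cork or slip. The arm hid part of the view there, but the stick was plainly visible in the picture.
- **Stillness check:** the pictures just before hand-in differed by at most 18 grey levels around the chute. I took that as picture noise rather than movement.

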